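Feel the gap of the blue cell clamp with its taper gauge

TASK

Lift the blue taper gauge out of the white rack and lower its blade, upright and with its flat face against the fixed plate, into the gap of the blue cell clamp until it drags snugly: both plates touch the blade and the sprung plate is pushed back about 2 mm, and never as far as 4 mm. Finish holding it still in the gripper at that depth, without letting go. Leave the other gauges, the yellow clamp and everything else on the bench alone.

Things in the scene. Friction and masses are not known exactly. Their poses are not given: they have to be found in the camera images.
- blue_gauge_handle (a point): centre of the blue block handle, 24 (x) x 46 (y) x 50 (z) mm, of the blue taper gauge; the blade's tip is 120 mm below. Axes: x across the thickness of handle and blade, from the blade's flat face to its sloping face (roughly away from the robot at the start); y across the blade's width; z up. The flat face is a plane 6.5 mm from this point towards -x
- blue_gauge_tip (a point): lower end of the blue gauge's blade, on its flat face, mid-width; axes as the handle. The steel blade hangs straight down from the handle, 24 mm wide (y), 95 mm long, 2.5 mm thick at the tip and 0.11 mm thicker for each mm higher up (13 mm under the handle), all the taper on its +x face
- blue_gauge: the whole blue gauge, about 110 g; origin and axes as at its tip. It stands in a slot of the white rack, its handle resting on the rack's top, the blade 95 mm deep in the slot
- yellow_gauge_handle (a point): handle centre of the yellow gauge, of the same make as the blue one; stays in the rack, its top 155 mm above the bench
- red_gauge_handle (a point): handle centre of the red gauge, of the same make as the blue one; stays in the rack, its top 155 mm above the bench
- rack: white rack block 60 (x) x 220 (y) x 105 (z) mm with three slots 70 mm apart along its y axis, each holding a gauge; fixed; origin under its centre. The gauges may stand in any order
- blue_slot (a point): point on the inner face of the FIXED plate (the one nearer the robot) of the blue clamp, mid-width, at the neck of the gap, 105 mm above the bench. Axes: x from the fixed to the sprung plate (roughly away from the robot), y along the gap, z up. The gap is set anew each time, 5.8 to 7.6 mm wide, straight from the neck down to the base 90 mm below
- blue_clamp: blue cell clamp, fixed: a blue base 130 x 90 mm with an upright fixed and a sprung aluminium plate, each 60 mm wide (y), 90 mm high. Above the neck both flare outwards as a funnel, 12 mm high, 10 mm wider on each side. Origin 105 mm below the blue slot point, same axes
- blue_carriage: blue block on the blue clamp's base that carries the sprung plate; fixed. Origin on the base, 15 mm above the bench, under the sprung plate's inner face at rest
- blue_jaw (a joint): how far the blue clamp's sprung plate is pushed back from rest, m (0 at rest, stop at 0.008; along slot +x). Spring: 2 N at rest, 1 N more per mm, so the blade drags in a step at first touch, then harder; each 9 mm deeper pushes it back 1 mm more. It shoves a loosely held blade off the fixed plate: lean the blade on that plate with some 4 to 10 N
- yellow_slot (a point): the same point of the yellow clamp, of the same make; it is not to be used. The two clamps may stand in either place
- yellow_jaw (a joint): sprung plate of the yellow clamp, as for the blue one
- flask_a: volumetric flask, 60 mm wide, 156 mm high, blue stopper; bystander
- flask_b: the same with a red stopper; bystander
- flask_c: the same with a green stopper; bystander
- beaker: glass beaker, 60 mm wide, 60 mm high; bystander
- sample_jar: amber jar, 48 mm wide, 60 mm high; bystander
- screwdriver: screwdriver 180 mm long lying on the bench; bystander
Mind the look-alikes: they are no part of the job. Leave any purple look-alike of the blue_clamp alone.

How it is judged:
By the outcome, as a careful person would: the job done as asked, in the order asked, and still so for the second after the job is handed in, while the arm keeps its last pose, push and grip.
It also fails if it takes over 58 s, if anything falls off the work surface, if the arm or the gripper's body presses on something with over 40 N, if the wrist force passes 120 N, or if a joint passes its speed limit or range.

ROBOT

A 7-joint arm with a two-finger parallel gripper is mounted at the origin on the work surface. World frame = base frame: x ahead of the robot, y to its left, z up, the work surface at z = 0. Lengths are in m, angles in rad, forces in N, time in s.
With the tool pointing down it reaches from about 0.425 to 0.875 m from the base axis. Payload 4.7 kg.
Tool frame: the origin (TCP) lies on the centre line of the jaws, within the pads' length; the fingertips stand 14 mm ahead of it and the grasp point (between the pads) lies 5 mm behind it; z points along the fingers, y is the line along which they close (so a half turn about z gives the same grasp; the last joint's range is limited). The gripper opens to 85 mm and grips with 20 to 120 N. Pads are 22 mm wide; open, the fingers measure 114 mm over their backs; the gripper's body (76 mm by 85 mm) begins 54 mm behind the grasp point. The pads swing forward as they close: fully open they stand 13 mm farther back than shut.
Start: joints at [1.238, 0.321, -0.07, 1.45, 0.023, 1.371, -0.057], TCP at [0.221, -0.611, 0.245] pointing down, gripper open.
Joint ranges: [-2.86, 2.86], [-0.3, 2.09], [-1.38, 1.24], [0.06, 2.45], [-1.56, 4.7], [0.09, 2.05], [-2.69, 2.69]. Speed limits (rad/s): [2.57, 2.57, 3.14, 3.14, 3.14, 3.14, 3.14].

INTERFACE

Orientations are given as a unit quaternion [w, x, y, z].
In Python, from workcell import arm gives the robot as it stands.
- The arm moves only by the tool jog_arm, never from a script. Its argument "steps" is text: rows parted by semicolons, each of 7 numbers parted by spaces: the shift along the tool's x, y, z in mm, then the turn, a rotation vector about the tool's x, y, z in degrees, then the finger opening in mm, from 0 to 85.4. A call has exactly 5 rows; each row is the pose to reach, as a shift and turn from the pose commanded when the call began, along the tool's axes at that moment; what a row does not reach only later rows make up. A row lasts 1/8 s, in which the tool goes at most 62.5 mm and 10.7 degrees, less where a joint would pass 70% of its speed; a pose out of reach is approached as far as the arm can. A call with a gripper value outside its range is refused whole. The fingers move at their own pace and stop on an object; "grip_force" is the grip in N (left out, the last holds). Time passes only in rows, so rows that repeat a pose let the fingers close, or fill a call up. It gives the time, the measured TCP pose, the force, the opening and the grip force at its end, in the units of the state.
- arm.read_state(): the state, without advancing time (a new reading comes with each control period).
- arm.grab_frame(name): name is "scene" or "top" or "wrist"; returns a dict with "color" (384x512x3 uint8, red, green, blue), "range_z" (384x512 float32, m along the optical axis (not along the pixel's ray), 0 where there is no reading), "camera_matrix" (3x3 intrinsics, pixels), "rvec" (rotation vector, rad) and "tvec" (3), from world to camera coordinates, as OpenCV has them. Camera axes: x right, y down, z forward; pixel columns grow to the right and rows downward; lengths in m; the calibration is good to about 2 mm. A picture is of the moment at which its call begins.
- arm.finish_job(): hands the job in; it is judged then, once.
The state is a dict: "time_s": time; "joints": joint angles; "dq": joint speeds; "joint_efforts": joint torques, N m; "position": TCP position; "orientation": TCP orientation; "force": force on the tool from outside, world axes, zero at the start; "torque": the same for the moment, N m; "opening": opening from 0.0 (shut) to 1.0 (fully open); "grasp_force": force on a finger pad.
Only numpy, scipy, OpenCV 4.12 (cv2) and the standard library are available. Lean on these libraries where they do the work, as an engineer would, in place of code of your own. Each camera call takes 0.05 s, during which the arm holds its last target. There are 200 camera calls.

## Working session

There is one attempt and no reset: what is moved stays moved. The work goes in short steps, Python scripts to look and compute and a tool call to move; the robot and the scene stay as the last step left them, time stands still between calls to the robot, and variables do not carry over. Pictures are saved under pics/ and viewed, at most 10 in all, crops included, and the job is handed in when it is done.

Besides the shell and the picture viewer there is one more tool, called after "Emit:" by a JSON object that holds its "fn" and its "kwargs". jog_arm: Moves the arm, as the interface text tells. Its arguments: {"type":"object","properties":{"steps":{"type":"string"},"grip_force":{"type":"number"}},"required":["steps"]}

```bash
mkdir -p pics; cat > h.py <<'E'
import numpy as np, cv2
from workcell import arm
def grab(n):
    f=arm.grab_frame(n); f['R']=cv2.Rodrigues(np.array(f['rvec'],float))[0]; f['t']=np.array(f['tvec'],float).ravel(); f['K']=np.array(f['camera_matrix'],float); return f
def save(f,p,box=None,s=1):
    im=f['color'][:,:,::-1]
    if box: x0,y0,x1,y1=box; im=im[y0:y1,x0:x1]
    cv2.imwrite(p,cv2.resize(im,None,fx=s,fy=s,interpolation=cv2.INTER_CUBIC))
def ray(f,u,v,z):
    C=-f['R'].T@f['t']; d=f['R'].T@np.linalg.solve(f['K'],np.array([u,v,1.]))
    return C+d*(z-C[2])/d[2]
def cloud(f):
    v,u=np.mgrid[:384,:512]; Z=f['range_z'].astype(float)
    P=np.stack([u*Z,v*Z,Z],-1)@np.linalg.inv(f['K']).T
    return (P-f['t'])@f['R']
def proj(f,P):
    return cv2.projectPoints(np.atleast_2d(np.array(P,float)),np.array(f['rvec'],float),f['t'],f['K'],None)[0].reshape(-1,2)
E
python3 - <<'E'
from h import *
a=grab('scene');b=grab('top')
im=np.hstack([a['color'],b['color']])[:,:,::-1]
save(a,'pics/s.png',None,1.5);save(b,'pics/t.png',None,1.5)
for f in(a,b):print((-f['R'].T@f['t']).round(3),f['K'][0,0])
s=arm.read_state();print(s)
E
```

```text
[ 1.594 -0.241  0.91 ] 464.71106124713737
[ 0.447 -0.112  1.338] 360.38131046872644
{'time_s': 0.1, 'joints': array([ 1.23809098,  0.32173135, -0.07009745,  1.45153429,  0.02259406,
        1.37082888, -0.05690328]), 'dq': array([ 0.00199157, -0.00224457, -0.00089745, -0.00312155,  0.00025776,
        0.0001976 , -0.0002992 ]), 'joint_efforts': array([-6.63617047e-04, -4.94880760e+01, -3.84168690e-01, -3.15209877e+01,
        1.30015079e-02,  7.47020968e-03,  7.53386388e-06]), 'position': array([ 0.22074106, -0.61088204,  0.24435374]), 'orientation': array([-8.36260585e-04,  9.85000005e-01,  1.72552183e-01, -1.89351775e-04]), 'force': array([ 0.09396174,  0.44543706, -0.72970509]), 'torque': array([ 0.00943718, -0.02236535, -0.03868926]), 'grasp_force': 0.0, 'opening': 1.0009233733395015}
```

View pics/s.png

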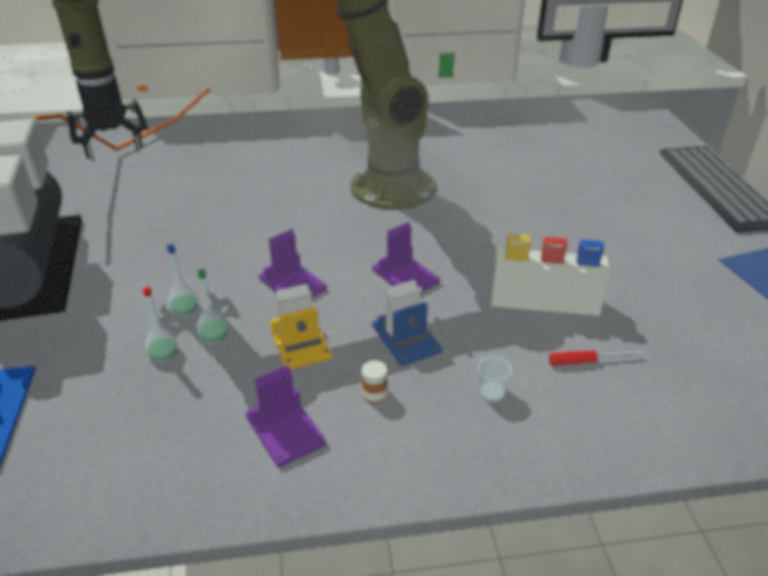

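View pics/t.png

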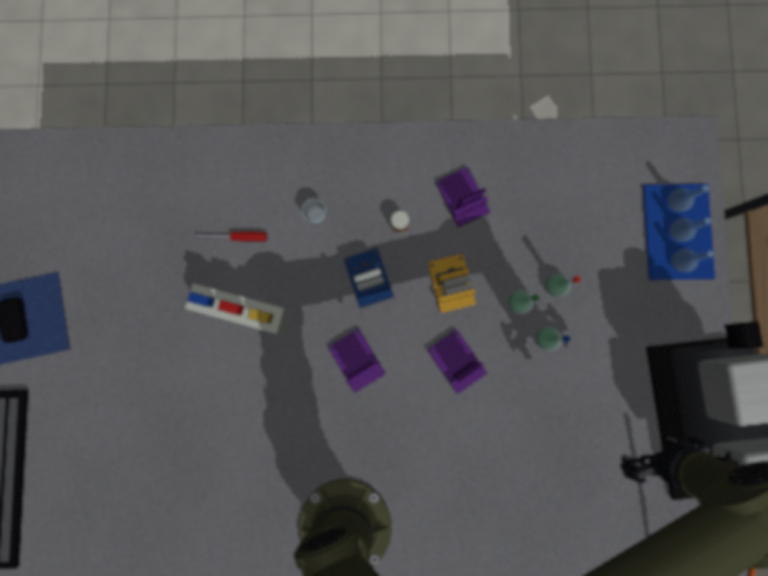

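The scene view shows blue handle candidates: the rack's blue block (590,253) in the 1.5x picture. The blue mats and the flask tray are flat, so they don't fit. Clamp candidates are blue (408,330), yellow (300,335) and three purple ones. The blue one at top-view (369,277) fits.

```bash
python3 - <<'E'
from h import *
b=grab('top');a=grab('scene')
def crop(f,x0,y0,x1,y1): return cv2.resize(np.ascontiguousarray(f['color'][y0:y1,x0:x1,::-1]),(400,300),interpolation=cv2.INTER_CUBIC)
cv2.imwrite('pics/c.png',np.vstack([np.hstack([crop(b,115,180,195,240),crop(b,215,155,295,215)]),np.hstack([crop(a,325,145,413,211),crop(a,240,180,310,246)])]))
P=cloud(b)
def info(f,m,name,zt):
    P=cloud(f);Q=P[m];Q=Q[np.isfinite(Q).all(1)]
    v,u=np.nonzero(m)
    print(name,'n',m.sum(),'px',u.mean().round(1),v.mean().round(1),'z pct',np.percentile(Q[:,2],[5,50,95]).round(3))
    pts=np.array([ray(f,x,y,zt)[:2] for x,y in zip(u,v)],np.float32)
    r=cv2.minAreaRect(pts*1000);print(np.round(r[0],1),np.round(r[1],1),round(r[2],1))
def roi(m,x0,y0,x1,y1):
    k=np.zeros_like(m);k[y0:y1,x0:x1]=m[y0:y1,x0:x1];return k
h=cv2.cvtColor(b['color'],cv2.COLOR_RGB2HSV);H,S,V=[h[...,i].astype(int) for i in range(3)]
Z=P[...,2]
box=(115,180,200,225)
info(b,roi((H>100)&(H<130)&(S>150)&(V>60)&(Z>.14),*box),'blueh',.155)
info(b,roi(((H<8)|(H>170))&(S>150)&(Z>.14),*box),'redh',.155)
info(b,roi((H>15)&(H<35)&(S>120)&(Z>.14),*box),'yelh',.155)
info(b,roi((Z>.09)&(Z<.12)&(S<60)&(V>100),*box),'rack',.105)
cb=(225,160,270,210)
info(b,roi((Z>.09)&(Z<.13),*cb),'clamp hi',.117)
info(b,roi((Z>.008)&(Z<.022)&(S>100),*cb),'clamp base',.015)
np.set_printoptions(linewidth=220)
print((Z[172:204,230:264]*1000).round(0).astype(int)[::2,::2])
E
```

```text
blueh n 65 px 132.7 199.0 z pct [0.149 0.154 0.159]
[537.3 307.4] [44.8 15.8] 73.5
redh n 69 px 152.7 204.4 z pct [0.149 0.154 0.158]
[518.5 240.6] [42.3 17.5] 75.4
yelh n 78 px 172.4 210.0 z pct [0.15  0.155 0.159]
[498.7 174.5] [43.4 18.6] 71.1
rack n 568 px 155.8 206.6 z pct [0.101 0.105 0.109]
[518.2 247.2] [217.1  59.9] 74.1
clamp hi n 165 px 244.4 184.6 z pct [0.091 0.11  0.118]
[587.6 -62.1] [44.6 61.6] 17.8
clamp base n 392 px 245.2 183.8 z pct [0.01  0.015 0.02 ]
[595.7 -61.4] [126.2  85. ] 18.0
[[ 16  17  15  16  20  13  20  17  13  15  16  15   2  -1   4   4   2]
 [ 13  11  12  14  14  17  11  10  20  15  15  13   3   1  -1   5  -3]
 [ 15  17  18  12  20  73  78  69  21  85  91  84  16  -2   1   2  -3]
 [ 15  15  13  15  16  70  89  94  91  89  88  82  15   0  -4   0   2]
 [  5  11  24  88  90  89  87  92  82 118 120 116  15  -2  -1  -6  -2]
 [  1  13  86  91  85  80 115 116 115 113 113 103  16   9   2  -8  -3]
 [  0  13  18 114 114 115 109 109 106 104  88  68  13  20   0  -4  -1]
 [ -5   2  14 110 106 112 103  86  71 102 110 110 116  18   0   1  -5]
 [  0  -5  12   8  87  69 104 101 110 116 117 112  74  19  38   1  -4]
 [ -2  -3  12  14 111 114 114 113 118  74  48  42  52  41  46  -2  -3]
 [  1  -2   5  16 119 114  68  49  47  43  44  48  42  30  14  11  -1]
 [ -2   5   1  16  15  46  45  44  46  45  32  16  17  21  14  12  -6]
 [ -1  -1  -2  48  49  45  44  36  11  13  17  17  16  15  10  19   1]
 [ -2   0   0  -2  31  14  17  16   7  13   9  14  13  14  18  18   3]
 [ -1   2   1   0   9  14  19  17  16  10  16  17   9   1   1  -1  -2]
 [  0  -3   1  -4  10  12  19  17  15  14  -7   2  -3  -1  -1  -3  -1]]
```

View pics/c.png

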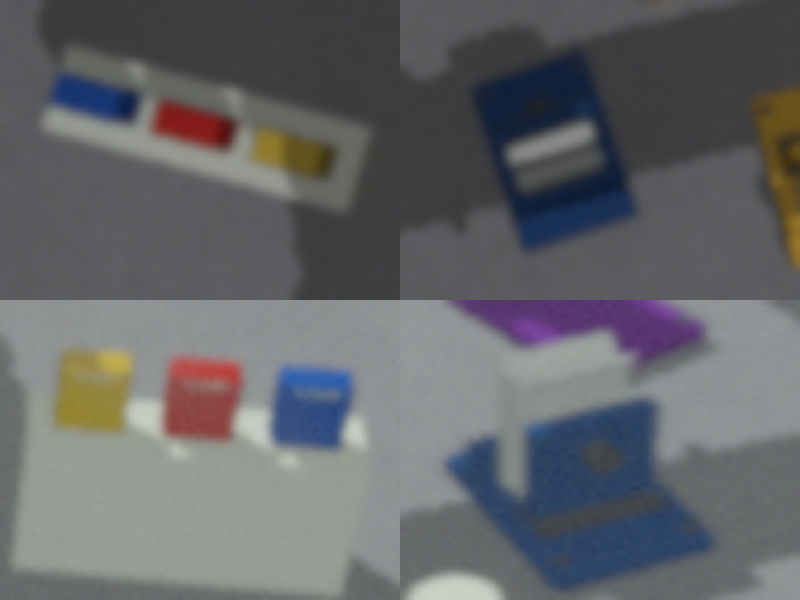

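Top-left and bottom-left show the rack with blue at the +y end. On the right is the blue clamp, with its blue base and carriage and two grey plates. Yellow and purple are separate from it. Both targets are confirmed, so I'm moving.

Emit:
{"fn": "jog_arm", "kwargs": {"steps": "53 -28 -10 0 0 -10 85; 106 -56 -20 0 0 -20 85; 159 -84 -30 0 0 -30 85; 212 -112 -40 0 0 -40 85; 264 -140 -50 0 0 -50 85"}}

```text
time_s: 0.82
position: [0.4227, -0.3882, 0.2957]
orientation: [0.0, 0.818, 0.575, -0.0]
force: [0.8, -0.3, 0.2]
opening: 0.994
grasp_force: 0.0
```

```bash
cat >> h.py <<'E'
from scipy.spatial.transform import Rotation as Ro
def plan(p,yaw,ry=None):
    """shift (mm) and turn (deg) in tool axes to TCP p with tool y at world yaw (deg), pointing down"""
    s=arm.read_state();q=s['orientation'];R=Ro.from_quat([q[1],q[2],q[3],q[0]])
    a=np.radians(yaw);y=np.array([np.cos(a),np.sin(a),0]);z=np.array([0,0,-1.]);T=Ro.from_matrix(np.stack([np.cross(y,z),y,z],1))
    print('t',round(s['time_s'],2),'pos',(s['position']*1000).round(1),'F',s['force'].round(1),'op',round(s['opening'],3),'g',round(s['grasp_force'],1))
    print('shift',(R.inv().apply(np.array(p)-s['position'])*1000).round(1),'turn',(R.inv()*T).as_rotvec(degrees=True).round(2))
E
python3 -c "
from h import *
plan([.55,0.0,.29],-15.9);plan([.537,.314,.27],-15.9)"
```

```text
t 0.82 pos [ 422.7 -388.2  295.7] F [ 0.8 -0.3  0.2] op 0.994 g 0.0
shift [408.4 -11.7   5.5] turn [ 0.01  0.02 -3.9 ]
t 0.82 pos [ 422.7 -388.2  295.7] F [ 0.8 -0.3  0.2] op 0.994 g 0.0
shift [ 699.5 -130.3   25.4] turn [ 0.01  0.02 -3.9 ]
```

Emit:
{"fn": "jog_arm", "kwargs": {"steps": "62 -3 0 0 0 -4 85; 124 -6 0 0 0 -4 85; 186 -9 0 0 0 -4 85; 248 -12 0 0 0 -4 85; 310 -16 0 0 0 -4 85"}}

```text
time_s: 1.45
position: [0.5135, -0.0915, 0.2954]
orientation: [0.0, 0.799, 0.601, -0.0]
force: [1.4, 0.1, 0.5]
opening: 0.995
grasp_force: 0.0
```

```bash
python3 -c "
from h import *
plan([.537,.314,.27],-15.9)"
```

```text
t 1.45 pos [513.5 -91.5 295.4] F [1.4 0.1 0.5] op 0.995 g 0.0
shift [396.  -90.2  25.1] turn [ 0.04  0.03 -0.25]
```

Emit:
{"fn": "jog_arm", "kwargs": {"steps": "60 -13 3 0 0 0 85; 120 -26 6 0 0 0 85; 180 -39 9 0 0 0 85; 240 -52 12 0 0 0 85; 300 -66 16 0 0 0 85"}}

```text
time_s: 2.08
position: [0.5333, 0.2147, 0.2794]
orientation: [0.0, 0.8, 0.601, 0.0]
force: [1.1, -1.1, -0.2]
opening: 0.994
grasp_force: 0.0
```

Emit:
{"fn": "jog_arm", "kwargs": {"steps": "48 -12 5 0 0 0 85; 96 -24 9 0 0 0 85; 96 -24 9 0 0 0 85; 96 -24 9 0 0 0 85; 96 -24 9 0 0 0 85"}}

```text
time_s: 2.7
position: [0.5376, 0.3102, 0.2703]
orientation: [0.001, 0.8, 0.6, -0.0]
force: [-0.7, 0.0, 0.3]
opening: 0.992
grasp_force: 0.0
```

```bash
python3 - <<'E'
from h import *
plan([.537,.314,.27],-15.9)
w=grab('wrist');save(w,'pics/w1.png')
print((-w['R'].T@w['t']).round(3),w['K'].round(1))
P=cloud(w);Z=P[...,2]
h=cv2.cvtColor(w['color'],cv2.COLOR_RGB2HSV);H,S,V=[h[...,i].astype(int) for i in range(3)]
m=(H>100)&(H<130)&(S>120)&(Z>.145)&(Z<.165)
m=cv2.morphologyEx(m.astype(np.uint8),cv2.MORPH_OPEN,np.ones((3,3)))>0
v,u=np.nonzero(m);Q=P[m]
pts=np.array([ray(w,x,y,.155)[:2] for x,y in zip(u,v)],np.float32)
print(m.sum(),u.mean(),v.mean(),np.percentile(Q[:,2],[5,50,95]));print(cv2.minAreaRect(pts*1000),cv2.minAreaRect((Q[:,:2]*1000).astype(np.float32)))
m=(Z>.095)&(Z<.115)&(S<80);Q=P[m];print('rack',m.sum(),cv2.minAreaRect((Q[:,:2]*1000).astype(np.float32)) if m.sum() else '')
E
```

```text
t 2.7 pos [537.6 310.2 270.3] F [-0.7  0.   0.3] op 0.992 g 0.0
shift [ 3.5 -1.7  0.3] turn [ 0.05  0.06 -0.39]
[0.558 0.383 0.399] [[265.9   0.  258.4]
 [  0.  265.9 189.4]
 [  0.    0.    1. ]]
1036 257.05019305019306 186.48166023166024 [0.15373105 0.15515978 0.15623003]
((536.2177734375, 313.19146728515625), (44.96015167236328, 21.547035217285156), 73.64253234863281) ((535.8947143554688, 312.642822265625), (44.461181640625, 21.5742130279541), 74.13829040527344)
rack 5050 ((516.5714721679688, 244.33111572265625), (220.11875915527344, 60.203250885009766), 74.06001281738281)
```

View pics/w1.png

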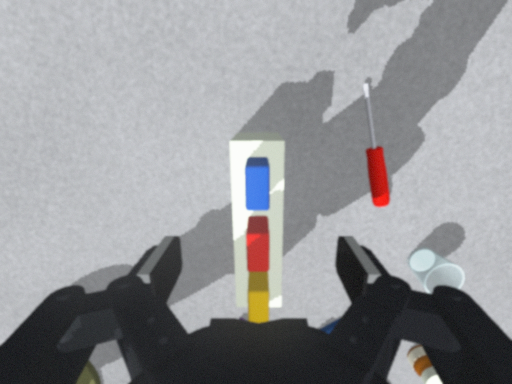

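```bash
python3 -c "
from h import *
plan([.536,.3125,.128],-15.9)"
```

```text
t 2.75 pos [537.6 310.2 270.4] F [ 0.2 -0.9  0.6] op 0.996 g 0.0
shift [  1.9  -2.3 142.4] turn [ 0.05  0.05 -0.39]
```

Emit:
{"fn": "jog_arm", "kwargs": {"steps": "2 -2 30 0 0 -0.4 70; 2 -2 65 0 0 -0.4 60; 2 -2 100 0 0 -0.4 55; 2 -2 130 0 0 -0.4 55; 2 -2 142 0 0 -0.4 55"}}

```text
time_s: 3.38
position: [0.5353, 0.3125, 0.1267]
orientation: [0.0, 0.798, 0.603, -0.001]
force: [0.3, 0.5, 0.1]
opening: 0.642
grasp_force: 0.0
```

Emit:
{"fn": "jog_arm", "kwargs": {"steps": "0 0 0 0 0 0 40; 0 0 0 0 0 0 30; 0 0 0 0 0 0 20; 0 0 0 0 0 0 15; 0 0 0 0 0 0 15", "grip_force": 80}}

```text
time_s: 4.0
position: [0.5365, 0.3151, 0.13]
orientation: [0.0, 0.797, 0.604, 0.001]
force: [0.3, 0.1, 6.4]
opening: 0.271
grasp_force: 78.9
```

```bash
python3 -c "
from h import *
plan([.536,.3125,.27],-15.9)"
```

```text
t 4.0 pos [536.5 315.1 130. ] F [0.3 0.1 6.4] op 0.271 g 78.9
shift [  -2.4    0.6 -140. ] turn [ 0.14 -0.1   0.16]
```

Emit:
{"fn": "jog_arm", "kwargs": {"steps": "0 0 -10 0 0 0 15; 0 0 -40 0 0 0 15; 0 0 -80 0 0 0 15; 0 0 -130 0 0 0 15; 0 0 -180 0 0 0 15"}}

```text
time_s: 4.62
position: [0.5347, 0.3144, 0.3098]
orientation: [-0.0, 0.797, 0.604, -0.001]
force: [1.1, 0.0, -1.3]
opening: 0.274
grasp_force: 79.8
```

```bash
python3 - <<'E'
from h import *
plan([.55,-.0604,.31],18)
b=grab('top');P=cloud(b);Z=P[...,2]
# clamp: plates' flare in clamp frame from depth
w=grab('wrist');save(w,'pics/w2.png')
a=grab('scene');save(a,'pics/s2.png',(260,60,512,249),3)
E
```

```text
t 4.62 pos [534.7 314.4 309.8] F [ 1.1  0.  -1.3] op 0.274 g 79.8
shift [-3.567e+02  1.162e+02 -1.000e-01] turn [-6.000e-02  2.000e-02 -3.371e+01]
```

View pics/s2.png

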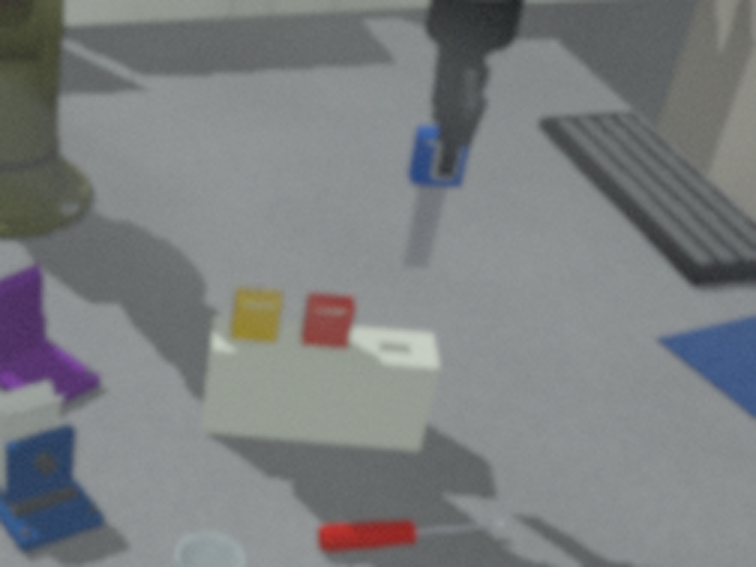

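```bash
python3 - <<'E'
from h import *
plan([.605,-.14,.31],18)
E
```

```text
t 4.78 pos [535.8 315.9 311.5] F [ 0.6 -0.7 -2.3] op 0.271 g 79.9
shift [-420.2  189.9    0.6] turn [  0.25  -0.15 -33.69]
```

Emit:
{"fn": "jog_arm", "kwargs": {"steps": "-30 14 0 0 0 -3 15; -84 38 0 0 0 -10 15; -138 62 0 0 0 -17 15; -192 86 0 0 0 -24 15; -240 108 0 0 0 -30 15"}}

```text
time_s: 5.4
position: [0.5734, 0.0515, 0.3065]
orientation: [-0.001, 0.613, 0.79, -0.001]
force: [1.6, -0.3, -1.4]
opening: 0.271
grasp_force: 79.8
```

```bash
python3 - <<'E'
from h import *
plan([.605,-.14,.31],18)
E
```

```text
t 5.4 pos [573.4  51.5 306.5] F [ 1.6 -0.3 -1.4] op 0.271 g 79.8
shift [-193.3  -17.1   -3.5] turn [-0.18 -0.01 -3.59]
```

Emit:
{"fn": "jog_arm", "kwargs": {"steps": "-50 -5 -3 0 0 -3.6 15; -105 -10 -3 0 0 -3.6 15; -155 -15 -3 0 0 -3.6 15; -193 -17 -3 0 0 -3.6 15; -193 -17 -3 0 0 -3.6 15"}}

```text
time_s: 6.02
position: [0.6043, -0.1421, 0.3084]
orientation: [-0.002, 0.592, 0.806, -0.001]
force: [0.9, 0.6, -1.3]
opening: 0.269
grasp_force: 79.8
```

Emit:
{"fn": "jog_arm", "kwargs": {"steps": "0 0 0 0 0 0 15; 0 0 0 0 0 0 15; 0 0 0 0 0 0 15; 0 0 0 0 0 0 15; 0 0 0 0 0 0 15"}}

```text
time_s: 6.65
position: [0.6055, -0.1368, 0.3114]
orientation: [0.0, 0.589, 0.808, -0.0]
force: [-0.7, 0.9, -1.6]
opening: 0.268
grasp_force: 79.8
```

```bash
python3 - <<'E'
from h import *
plan([.605,-.14,.31],18)
w=grab('wrist');save(w,'pics/w3.png',None,1.5)
np.savez('w3.npz',c=w['color'],d=w['range_z'],K=w['K'],rvec=w['rvec'],tvec=w['tvec'])
P=cloud(w);Z=P[...,2]
a=np.radians(18);ex=np.array([np.cos(a),np.sin(a)]);ey=np.array([-ex[1],ex[0]])
D=(P[...,:2]-np.array([.5957,-.0614]))
X=D@ex*1000;Y=D@ey*1000
m=(abs(X)<80)&(abs(Y)<60)&(Z>.005)
mb=(Z>.009)&(Z<.021)&m;Q=P[mb][:,:2]*1000
print('base',mb.sum(),cv2.minAreaRect(Q.astype(np.float32)))
for yy in(-20,0,20):
  k=m&(abs(Y-yy)<3);o=np.argsort(X[k]);print(yy,[(round(x),round(z*1000)) for x,z in zip(X[k][o],Z[k][o])][::3])
E
```

```text
t 6.65 pos [ 605.5 -136.8  311.4] F [-0.7  0.9 -1.6] op 0.268 g 79.8
shift [-2.9 -1.4  1.4] turn [ 0.    0.02 -0.11]
base 2726 ((594.3253784179688, -61.17491149902344), (130.17039489746094, 88.33143615722656), 17.881919860839844)
-20 [(-65, 14), (-65, 15), (-63, 17), (-62, 15), (-60, 14), (-60, 16), (-58, 16), (-57, 16), (-56, 14), (-55, 16), (-54, 15), (-52, 15), (-51, 15), (-51, 15), (-49, 15), (-48, 15), (-46, 15), (-46, 15), (-44, 16), (-41, 45), (-41, 46), (-40, 46), (-38, 46), (-38, 46), (-37, 45), (-37, 46), (-32, 117), (-30, 116), (-30, 117), (-29, 117), (-29, 117), (-28, 117), (-27, 114), (-27, 113), (-26, 112), (-26, 113), (-25, 112), (-23, 110), (-23, 110), (-22, 109), (-22, 109), (-21, 107), (-20, 105), (-20, 106), (-19, 42), (-19, 42), (-18, 16), (-17, 16), (-15, 16), (-13, 16), (-13, 15), (-12, 107), (-11, 108), (-11, 108), (-10, 110), (-10, 108), (-9, 110), (-8, 113), (-8, 112), (-7, 114), (-6, 112), (-5, 115), (-4, 118), (-4, 115), (-3, 117), (-3, 115), (-2, 117), (-1, 116), (-1, 115), (3, 69), (3, 67), (4, 69), (5, 70), (5, 68), (6, 89), (6, 88), (7, 90), (8, 92), (8
[... 5706 characters left out ...]
, (-7, 115), (-7, 113), (-6, 116), (-6, 115), (-5, 117), (-4, 116), (-3, 118), (-3, 118), (-2, 117), (-2, 116), (-1, 116), (-1, 115), (2, 71), (2, 68), (3, 70), (4, 67), (5, 70), (5, 68), (6, 77), (6, 75), (6, 89), (7, 90), (7, 91), (9, 91), (9, 89), (10, 91), (11, 92), (11, 91), (12, 90), (13, 90), (14, 91), (15, 91), (15, 90), (16, 90), (16, 90), (18, 89), (25, 23), (25, 21), (27, 21), (28, 21), (30, 22), (30, 21), (32, 16), (33, 16), (35, 17), (35, 15), (36, 15), (38, 16), (39, 16), (39, 14), (41, 15), (42, 16), (44, 17), (44, 15), (45, 16), (47, 16), (48, 15), (49, 14), (50, 16), (51, 16), (53, 16), (53, 14), (55, 14), (56, 16), (57, 16), (58, 15), (59, 15), (60, 16), (62, 15), (62, 15)]
```

View pics/w3.png

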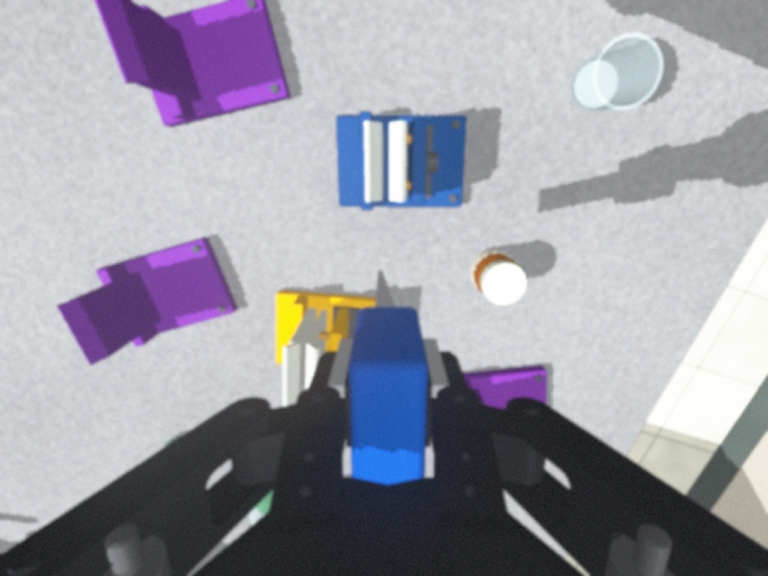

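The wrist view shows the blue clamp at (400,160) with its two white plates, x 363–382 and 389–410. The gap is between them. The held gauge is at (388,390) with its blade tip near (380,272), and the yellow clamp is below left. Now I'll fit the flares and check where the tip sits.

```bash
python3 - <<'E'
from h import *
d=np.load('w3.npz');w=dict(color=d['c'],range_z=d['d'],K=d['K'],rvec=d['rvec'],tvec=d['tvec'],R=cv2.Rodrigues(d['rvec'])[0],t=d['tvec'].ravel(),camera_matrix=d['K'])
P=cloud(w);Z=P[...,2]*1000
a=np.radians(17.9);ex=np.array([np.cos(a),np.sin(a)]);ey=np.array([-ex[1],ex[0]])
D=(P[...,:2]-np.array([.5943,-.0612]))*1000;X=D@ex;Y=D@ey
m=(abs(Y)<28)&(Z>106.5)&(Z<115)
for n,lo,hi,s in(('fixed',-28,-16,-1),('sprung',-13,0,1)):
  k=m&(X>lo)&(X<hi); x0=X[k]-s*(Z[k]-105)*10/12
  print(n,k.sum(),'neck X',np.median(x0).round(2),'std',x0.std().round(2), 'slope fit y', np.polyfit(Y[k],x0,1).round(3))
k=(Z>80)&(Z<130)&(X>-35)&(X<3)&(abs(Y)<40);print('Y range',np.percentile(Y[k],[1,99]))
T=np.array([.6055,-.1368,.3114]);b=np.radians(18);ty=np.array([np.cos(b),np.sin(b),0]);tx=np.array([-np.sin(b),np.cos(b),0])
tip=T-[0,0,.12]-.0065*ty
for q in(tip+.012*tx,tip-.012*tx,tip+.012*tx+.0025*ty):print(proj(w,q)*1.5)
print('handle top corners',proj(w,[T+[0,0,.025]+i*.012*ty+j*.023*tx for i in(-1,1) for j in(-1,1)])*1.5)
save(w,'pics/w3c.png',(215,165,305,235),8)
u=range(240,270)
for v in range(176,206,4):print(v,[int(x) if np.isfinite(x) else -1 for x in Z[v,240:270]])
E
```

```text
fixed 308 neck X -17.8 std 0.64 slope fit y [ 1.0000e-03 -1.7822e+01]
sprung 306 neck X -12.42 std 0.65 slope fit y [ -0.    -12.403]
Y range [-29.37036452  29.48644866]
[[378.40627711 265.30673547]]
[[378.75763159 300.5145883 ]]
[[382.29123735 265.29560792]]
handle top corners [[352.46538708 482.73203511]
 [347.87119306 353.26755011]
 [427.09028138 482.55666427]
 [431.26323223 353.04603081]]
176 [0, 1, -1, 0, 0, 0, 0, 0, 1, 0, 0, 0, 0, 1, 1, 0, 2, 0, 1, 0, 0, 0, 0, 0, 0, 0, 0, 0, 0, -1]
180 [0, 0, 0, 0, 0, 0, 0, 0, 0, 1, 1, 0, 0, 0, 1, 0, 0, 0, 0, 0, 0, 0, 0, 0, 0, 2, 0, 0, 1, 0]
184 [0, 0, 0, 0, 2, 0, 0, 0, 0, 0, 0, 1, 205, 204, 206, 206, 0, 0, 0, 0, 0, 0, 0, 1, 0, 1, 0, 0, 0, 0]
188 [0, 1, 0, 0, -1, 0, 1, 0, 1, 0, 1, 0, 219, 220, 218, 218, 218, 219, 0, 0, 0, 0, 0, 0, 0, 0, 1, 0, 1, 0]
192 [0, 0, 1, 0, 0, 0, 0, 0, 0, 0, 0, 229, 230, 229, 230, 230, 231, 230, 230, 0, 1, -1, 0, 0, 0, 0, 0, 0, 0, 1]
196 [0, 1, 1, 0, 0, 0, 0, 0, 0, 1, 0, 241, 241, 239, 243, 241, 240, 240, 241, 240, 241, 0, 0, 0, 0, 0, 0, 0, 0, 0]
200 [14, 14, 14, 15, 12, 13, 13, 14, 15, 14, 251, 249, 250, 249, 250, 249, 250, 250, 250, 250, 250, 249, 0, 0, 0, 0, 1, 1, 0, 0]
204 [15, 15, 15, 14, 15, 15, 14, 15, 16, 14, 260, 259, 260, 258, 257, 259, 259, 258, 259, 258, 257, 259, 259, 259, 0, 1, 0, 0, 1, 0]
```

View pics/w3c.png

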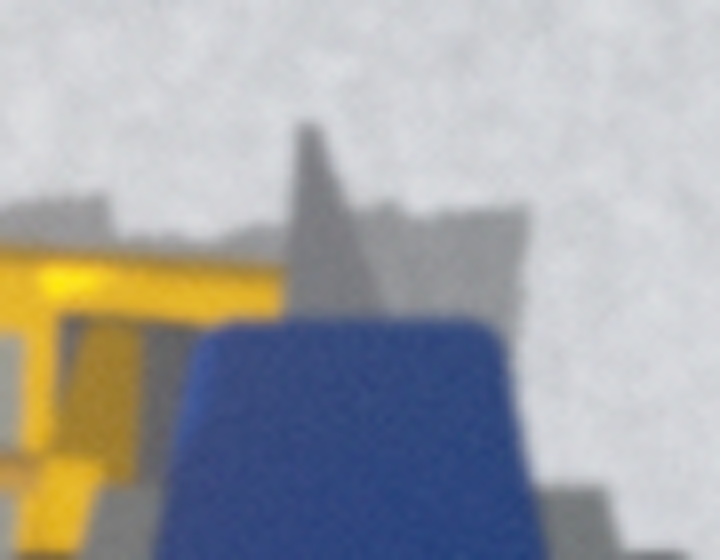

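```bash
python3 - <<'E'
from h import *
plan([.5841,-.0613,.260],17.9)
for i in range(3):
  grab('wrist');print((arm.read_state()['position']*1000).round(1))
E
```

```text
t 6.7 pos [ 605.4 -136.9  311.4] F [-0.3  0.  -1.3] op 0.27 g 79.8
shift [78.5  2.9 51.4] turn [-0.    0.01 -0.02]
[ 605.4 -136.9  311.4]
[ 605.4 -137.   311.3]
[ 605.5 -137.   311.3]
```

Emit:
{"fn": "jog_arm", "kwargs": {"steps": "20 1 0 0 0 0 15; 50 3 0 0 0 0 15; 78 3 15 0 0 0 15; 78 3 35 0 0 0 15; 78 3 51 0 0 0 15"}}

```text
time_s: 7.48
position: [0.5839, -0.0618, 0.2591]
orientation: [0.0, 0.589, 0.808, -0.001]
force: [0.6, -0.8, -1.4]
opening: 0.272
grasp_force: 79.8
```

Emit:
{"fn": "jog_arm", "kwargs": {"steps": "0 0 0 0 0 0 15; 0 0 0 0 0 0 15; 0 0 0 0 0 0 15; 0 0 0 0 0 0 15; 0 0 0 0 0 0 15"}}

```text
time_s: 8.1
position: [0.5845, -0.0618, 0.2606]
orientation: [0.0, 0.589, 0.808, 0.0]
force: [0.1, 1.4, -1.4]
opening: 0.272
grasp_force: 79.8
```

```bash
python3 - <<'E'
from h import *
plan([.5841,-.0613,.230],17.9)
w=grab('wrist');save(w,'pics/w4.png',(190,90,320,190),6)
E
```

```text
t 8.1 pos [584.5 -61.8 260.6] F [ 0.1  1.4 -1.4] op 0.272 g 79.8
shift [ 0.6 -0.2 30.6] turn [ 0.02  0.01 -0.03]
```

View pics/w4.png

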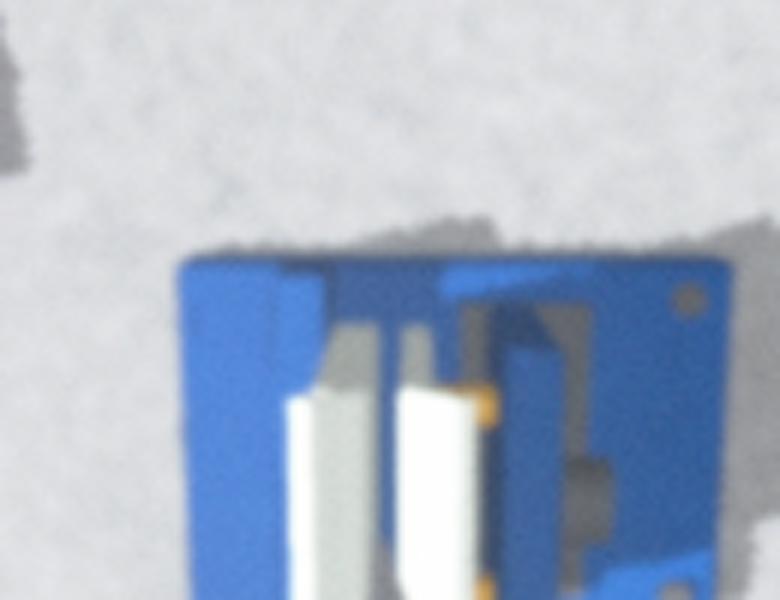

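```bash
python3 - <<'E'
from h import *
w=grab('wrist')
a=np.radians(17.9);ex=np.array([np.cos(a),np.sin(a),0]);ey=np.array([-ex[1],ex[0],0])
O=np.array([.5943,-.0612,0])
g=lambda X,Y,z:(proj(w,O+ex*X/1000+ey*Y/1000+[0,0,z/1000])[0]-[190,90])*6
for Y in(28,10):
  print(Y,[g(X,Y,105).round(0) for X in(-19,-18,-12)],[g(X,Y,15).round(0) for X in(-18,-12)])
T=arm.read_state()['position'];tip=T-[0,0,.12]-.0065*ex-.003*ey
print('tip',[((proj(w,tip+q*ex/1000+.012*ey)[0]-[190,90])*6).round(0) for q in(0,2.5)])
c=w['color'].astype(int)
for v in(160,165,170,175,180,184):print(v,[tuple(x)for x in c[v,248:262][:,[0,2]].tolist()])
E
```

```text
28 [array([361., 399.]), array([366., 399.]), array([400., 399.])] [array([376., 331.]), array([402., 331.])]
10 [array([362., 496.]), array([367., 496.]), array([400., 496.])] [array([377., 408.]), array([402., 408.])]
tip [array([373., 539.]), array([389., 539.])]
160 [(215, 215), (213, 213), (201, 204), (181, 186), (147, 168), (109, 161), (89, 164), (120, 178), (206, 226), (250, 251), (254, 254), (254, 254), (254, 254), (254, 254)]
165 [(214, 215), (212, 212), (202, 205), (180, 185), (147, 166), (107, 161), (88, 162), (120, 178), (206, 226), (250, 251), (254, 254), (254, 254), (254, 254), (254, 254)]
170 [(213, 215), (209, 209), (203, 205), (181, 187), (149, 172), (109, 160), (88, 161), (120, 178), (203, 226), (250, 251), (254, 254), (254, 254), (254, 254), (254, 254)]
175 [(213, 215), (213, 212), (202, 204), (181, 186), (145, 166), (110, 160), (90, 163), (119, 179), (207, 226), (250, 251), (254, 254), (254, 254), (254, 254), (254, 254)]
180 [(212, 216), (213, 212), (205, 206), (185, 189), (152, 166), (125, 152), (111, 155), (128, 174), (205, 226), (250, 251), (254, 254), (254, 254), (254, 254), (254, 254)]
184 [(213, 216), (213, 215), (202, 204), (183, 185), (155, 163), (139, 149), (136, 150), (153, 169), (215, 223), (250, 251), (254, 254), (254, 254), (254, 254), (254, 254)]
```

Emit:
{"fn": "jog_arm", "kwargs": {"steps": "0 0 10 0 0 0 15; 0 0 20 0 0 0 15; 0 0 30 0 0 0 15; 0 0 40 0 0 0 15; 0 0 50 0 0 0 15"}}

```text
time_s: 8.82
position: [0.5843, -0.0618, 0.2094]
orientation: [-0.0, 0.589, 0.808, -0.0]
force: [0.5, -0.0, -1.5]
opening: 0.269
grasp_force: 79.8
```

Emit:
{"fn": "jog_arm", "kwargs": {"steps": "0 0 0 0 0 0 15; 0 0 0 0 0 0 15; 0 0 0 0 0 0 15; 0 -1 0 0 0 0 15; 0 -2 0 0 0 0 15"}}

```text
time_s: 9.45
position: [0.5827, -0.0624, 0.2106]
orientation: [0.0, 0.589, 0.808, 0.0]
force: [1.3, 0.9, -1.4]
opening: 0.271
grasp_force: 79.7
```

```bash
cat >> h.py <<'E'
def st():
    a=np.radians(17.9);ex=np.array([np.cos(a),np.sin(a),0]);ey=np.array([-ex[1],ex[0],0]);s=arm.read_state();p=(s['position']-[.5943,-.0612,0])
    print('t',round(s['time_s'],2),'X',(p@ex*1000).round(2),'Y',(p@ey*1000).round(2),'z',(p[2]*1000).round(2),'Fx',(s['force']@ex).round(2),'Fy',(s['force']@ey).round(2),'Fz',s['force'][2].round(2),'T',s['torque'].round(2),'g',s['grasp_force'].round(1),'op',s['opening'].round(3))
E
python3 - <<'E'
from h import *
st();plan([.5841,-.0613,.195],17.9)
for i in range(3): grab('wrist');st()
E
```

```text
Traceback (most recent call last):
  File "h.py", line 27, in st
    print('t',round(s['time_s'],2),'X',(p@ex*1000).round(2),'Y',(p@ey*1000).round(2),'z',(p[2]*1000).round(2),'Fx',(s['force']@ex).round(2),'Fy',(s['force']@ey).round(2),'Fz',s['force'][2].round(2),'T',s['torque'].round(2),'g',s['grasp_force'].round(1),'op',s['opening'].round(3))
                                                                                                                                                                                                                                   ^^^^^^^^^^^^^^^^^^^^^^
AttributeError: 'float' object has no attribute 'round'
```

```bash
sed -i "s/s\['grasp_force'\].round(1)/round(s['grasp_force'],1)/;s/s\['opening'\].round(3)/round(s['opening'],3)/;s/s\['force'\]\[2\].round(2)/np.round(s['force'][2],2)/" h.py
python3 - <<'E'
from h import *
for i in range(3): grab('wrist');st()
E
```

```text
t 9.5 X -11.39 Y 2.41 z 210.54 Fx 0.65 Fy 0.24 Fz -1.26 T [ 0.1  -0.26 -0.  ] g 79.7 op 0.273
t 9.55 X -11.35 Y 2.41 z 210.57 Fx 1.81 Fy 0.09 Fz -1.35 T [ 0.08 -0.26 -0.03] g 79.7 op 0.272
t 9.6 X -11.34 Y 2.43 z 210.53 Fx 0.83 Fy -0.2 Fz -0.91 T [ 0.02 -0.26 -0.04] g 79.7 op 0.27
```

Emit:
{"fn": "jog_arm", "kwargs": {"steps": "0 0 2 0 0 0 15; 0 -0.5 4 0 0 0 15; 0 -0.5 6 0 0 0 15; 0 -1 8 0 0 0 15; 0 -1 10 0 0 0 15"}}

```text
time_s: 10.22
position: [0.5824, -0.0624, 0.2007]
orientation: [0.001, 0.589, 0.808, 0.001]
force: [4.7, 1.9, 0.6]
opening: 0.276
grasp_force: 80.0
```

```bash
python3 - <<'E'
from h import *
for i in range(3): grab('wrist');st()
E
```

```text
t 10.28 X -11.7 Y 2.51 z 200.49 Fx 4.53 Fy -0.47 Fz -0.79 T [ 0.41 -1.45 -0.04] g 80.0 op 0.27
t 10.32 X -11.71 Y 2.53 z 200.48 Fx 5.7 Fy 0.26 Fz -0.86 T [ 0.47 -1.55 -0.01] g 79.8 op 0.27
t 10.38 X -11.73 Y 2.53 z 200.5 Fx 5.41 Fy -1.2 Fz -1.07 T [ 0.49 -1.63 -0.02] g 79.7 op 0.264
```

```bash
cat >> h.py <<'E'
def jaw(show=False,n=2):
    a=np.radians(17.9);ex=np.array([np.cos(a),np.sin(a),0]);ey=np.array([-ex[1],ex[0],0]);O=np.array([.5943,-.0612,0])
    out=[]
    for _ in range(n):
        w=grab('wrist');c=w['color'][...,0].astype(np.float32)
        res=[]
        for z,lo,hi,up in((117,-36,-25,1),(105,-15,-6,1)):
            Xs=np.arange(lo,hi,.1);Ys=np.arange(17,27,1.)
            G=np.array([[O+ex*x/1000+ey*y/1000+[0,0,z/1000] for x in Xs] for y in Ys])
            q=proj(w,G.reshape(-1,3)).reshape(len(Ys),-1,2).astype(np.float32)
            p=cv2.remap(c,q[...,0],q[...,1],cv2.INTER_LINEAR).mean(0)
            if show: print(z,p[::10].round(0))
            h=(p.min()+p.max())/2;i=np.argmax((p[1:]>=h)&(p[:-1]<h));res.append(Xs[i])
        out.append(res)
    o=np.array(out);print('fixed/sprung X',o.mean(0).round(2),'gap metric',(o[:,1]-o[:,0]).round(2));st()
E
python3 -c "
from h import *
jaw(True)"
```

```text
117 [ 77.  77.  77.  86. 151. 233. 253. 253. 242. 222. 214.]
105 [ 74.  88. 159. 234. 253. 254. 254. 254. 254.]
117 [ 78.  78.  77.  87. 151. 233. 253. 253. 243. 222. 214.]
105 [ 73.  88. 159. 234. 253. 254. 254. 254. 254.]
fixed/sprung X [-31.9 -13. ] gap metric [18.9 18.9]
t 10.47 X -11.72 Y 2.53 z 200.5 Fx 5.52 Fy -0.63 Fz -1.41 T [ 0.45 -1.6   0.03] g 79.7 op 0.272
```

Emit:
{"fn": "jog_arm", "kwargs": {"steps": "0 0 1 0 0 0 15; 0 0 2 0 0 0 15; 0 0 3 0 0 0 15; 0 0 4 0 0 0 15; 0 0 5 0 0 0 15"}}

```text
time_s: 11.1
position: [0.5824, -0.0625, 0.1958]
orientation: [0.001, 0.589, 0.808, 0.001]
force: [5.6, 2.3, 1.6]
opening: 0.268
grasp_force: 79.9
```

```bash
python3 -c "
from h import *
jaw()"
```

```text
fixed/sprung X [-31.8 -12.9] gap metric [18.9 18.9]
t 11.2 X -11.72 Y 2.5 z 195.73 Fx 6.06 Fy -1.04 Fz 0.81 T [ 0.41 -1.6  -0.  ] g 80.0 op 0.268
```

Emit:
{"fn": "jog_arm", "kwargs": {"steps": "0 0 1 0 0 0 15; 0 0 2 0 0 0 15; 0 0 3 0 0 0 15; 0 0 4 0 0 0 15; 0 0 5 0 0 0 15"}}

```text
time_s: 11.82
position: [0.5825, -0.0625, 0.1912]
orientation: [0.001, 0.589, 0.808, 0.001]
force: [5.8, 2.1, 3.2]
opening: 0.269
grasp_force: 80.3
```

```bash
python3 -c "
from h import *
jaw()"
```

```text
fixed/sprung X [-31.9 -12.9] gap metric [19. 19.]
t 11.93 X -11.67 Y 2.4 z 191.04 Fx 5.15 Fy 0.61 Fz 3.73 T [ 0.47 -1.49  0.03] g 80.3 op 0.275
```

Emit:
{"fn": "jog_arm", "kwargs": {"steps": "0 0 1 0 0 0 15; 0 0 2 0 0 0 15; 0 0 3 0 0 0 15; 0 0 4 0 0 0 15; 0 0 5 0 0 0 15"}}

```text
time_s: 12.55
position: [0.5825, -0.0626, 0.1863]
orientation: [0.001, 0.589, 0.808, 0.001]
force: [4.5, 1.9, 5.0]
opening: 0.274
grasp_force: 80.4
```

```bash
python3 -c "
from h import *
jaw()"
```

```text
fixed/sprung X [-31.8  -12.45] gap metric [19.3 19.4]
t 12.65 X -11.66 Y 2.32 z 186.14 Fx 5.02 Fy 1.05 Fz 3.81 T [ 0.5  -1.53 -0.07] g 80.4 op 0.271
```

Emit:
{"fn": "jog_arm", "kwargs": {"steps": "0 0 1 0 0 0 15; 0 0 2 0 0 0 15; 0 0 4 0 0 0 15; 0 0 5 0 0 0 15; 0 0 7 0 0 0 15"}}

```text
time_s: 13.28
position: [0.5826, -0.0626, 0.1793]
orientation: [0.001, 0.589, 0.808, 0.001]
force: [4.4, 2.5, 4.8]
opening: 0.271
grasp_force: 80.7
```

```bash
python3 -c "
from h import *
jaw()"
```

```text
fixed/sprung X [-31.7  -11.85] gap metric [19.8 19.9]
t 13.38 X -11.6 Y 2.28 z 179.03 Fx 5.46 Fy -0.15 Fz 3.67 T [ 0.44 -1.58  0.03] g 80.6 op 0.268
```

Emit:
{"fn": "jog_arm", "kwargs": {"steps": "0 0 1 0 0 0 15; 0 0 2 0 0 0 15; 0 0 3 0 0 0 15; 0 0 4 0 0 0 15; 0 0 5 0 0 0 15"}}

```text
time_s: 14.0
position: [0.5826, -0.0626, 0.1744]
orientation: [0.001, 0.589, 0.808, 0.001]
force: [5.4, 1.5, 5.8]
opening: 0.27
grasp_force: 80.8
```

```bash
python3 -c "
from h import *
jaw()
plan([.5825,-.0625,.172],17.9)
a=grab('scene');save(a,'pics/s5.png',(220,110,370,250),4)"
```

```text
fixed/sprung X [-31.8 -11.2] gap metric [20.6 20.6]
t 14.1 X -11.61 Y 2.24 z 174.25 Fx 5.23 Fy 0.25 Fz 4.45 T [ 0.44 -1.46  0.01] g 80.8 op 0.266
t 14.1 pos [582.6 -62.6 174.2] F [4.9 1.8 4.4] op 0.266 g 80.8
shift [ 0.2 -0.   2.2] turn [ 0.14  0.06 -0.02]
```

View pics/s5.png

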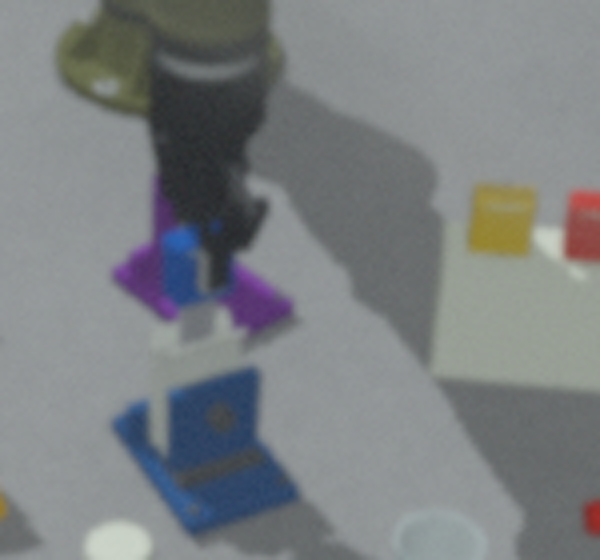

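The blade is in the blue clamp's gap and upright, with the handle at (200,265). The jaw is at about 1.7 mm, so 2.5 mm deeper should reach 2 mm.

Emit:
{"fn": "jog_arm", "kwargs": {"steps": "0 0 1 0 0 0 15; 0 0 2 0 0 0 15; 0 -0.3 2.5 0 0 0 15; 0 -0.3 2.5 0 0 0 15; 0 -0.3 2.5 0 0 0 15"}}

```text
time_s: 14.78
position: [0.5826, -0.0626, 0.172]
orientation: [0.001, 0.589, 0.808, 0.001]
force: [5.4, 0.9, 5.6]
opening: 0.267
grasp_force: 80.8
```

Emit:
{"fn": "jog_arm", "kwargs": {"steps": "0 0 0 0 0 0 15; 0 0 0 0 0 0 15; 0 0 0 0 0 0 15; 0 0 0 0 0 0 15; 0 0 0 0 0 0 15"}}

```text
time_s: 15.4
position: [0.5826, -0.0627, 0.172]
orientation: [0.001, 0.589, 0.808, 0.001]
force: [5.3, 0.7, 5.9]
opening: 0.271
grasp_force: 80.8
```

```bash
python3 -c "
from h import *
jaw()"
```

```text
fixed/sprung X [-31.7 -11.1] gap metric [20.6 20.6]
t 15.5 X -11.64 Y 2.24 z 171.99 Fx 5.7 Fy 0.17 Fz 5.3 T [ 0.44 -1.43 -0.01] g 80.8 op 0.271
```

```bash
python3 -c "
from workcell import arm
print(arm.finish_job())"
```

```text
the job is handed in; nothing more can be done
None
```

I handed the job in at 15.5 s: the blue gauge is held still in the blue clamp's gap, flat face leaning on the fixed plate at about 5.5 N. The sprung plate is pushed back about 1.9 mm (readings 1.7–2.2), and nothing else was touched.

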